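# Seat the plum jar in its holder and unscrew the cap

## Robot

A 6-joint arm with a two-finger parallel gripper is mounted at the origin on a cart in front of the work surface, level with it; the furniture and walls round the work are solid. World frame = base frame: x ahead of the robot, y to its left, z up, the work surface at z = 0. Lengths are in m, angles in rad, forces in N, time in s.
With the tool pointing down it reaches from about 0.35 to 0.975 m from the base axis. Payload 4.9 kg.
Tool frame: the origin (TCP) lies at the very end of the fingers, on their centre line; the grasp point (between the pads) lies 19 mm behind it; z points along the fingers, y is the line along which they close (so a half turn about z gives the same grasp; the last joint's range is limited). The gripper opens to 85 mm and grips with 20 to 120 N. Pads are 22 mm wide; open, the fingers measure 114 mm over their backs; the gripper's body (76 mm by 85 mm) begins 54 mm behind the grasp point. The pads swing forward as they close: fully open they stand 13 mm farther back than shut.
Start: joints at [0.988, 0.053, 1.613, -0, 1.476, -0.119], TCP at [0.28, 0.559, 0.231] pointing down, gripper open.
Joint ranges: [-3.01, 3.01], [-1.01, 2.22], [0.06, 2.58], [-1.02, 4.17], [0.09, 2.62], [-3.14, 3.14]. Speed limits (rad/s): [2.57, 2.57, 3.14, 3.14, 3.14, 3.14].

## Interface

Orientations are given as a rotation vector (axis times angle).
In Python, from station import ctrl gives the robot as it stands.
- The arm moves only by the tool jog_arm, never from a script. Its argument "plan" is a list of rows, each a list of 7 numbers: the shift along the tool's x, y, z in units of 0.02 m (1.0 is 0.02 m), then the turn, a rotation vector about the tool's x, y, z in units of 45 degrees (1.0 is 45 degrees), then the opening, from -1 (shut) to 1 (fully open). A call has 1 to 8 rows; each row shifts and turns the commanded pose from where the row before left it, along the tool's axes as they then stand; what a row does not reach is not made up. A row lasts 1/10 s, in which the tool goes at most 50 mm and 8.59 degrees, less where a joint would pass 70% of its speed; a pose out of reach is approached as far as the arm can. A call with a number of a shift or a turn outside -1 to 1 is refused whole. A call with a gripper value outside its range is refused whole. The fingers move at their own pace and stop on an object; "grip_force" is the grip in N (left out, the last holds). Time passes only in rows, so rows that do not move let the fingers close. It gives the time, the measured TCP pose, the force, the opening and the grip force at its end, in the units of the state.
- ctrl.get_obs(): the state, without advancing time (a new reading comes with each control period).
- ctrl.get_image(name): name is "side" or "top"; returns (picture, depth): 384x512x3 uint8, red, green, blue; 384x512 float32, m along the optical axis (not along the pixel's ray), 0 where there is no reading.
- ctrl.camera_info(name): a dict with "camera_matrix" (3x3 intrinsics, pixels), "rvec" (rotation vector, rad) and "tvec" (3), from world to camera coordinates, as OpenCV has them. Camera axes: x right, y down, z forward; pixel columns grow to the right and rows downward; lengths in m; the calibration is good to about 2 mm. A picture is of the moment at which its call begins. camera_info takes no time and is no camera call.
- ctrl.finish_job(): hands the job in; it is judged then, once.
The state is a dict: "t": time; "q": joint angles; "dq": joint speeds; "effort": joint torques, N m; "tool_pos": TCP position; "tool_rot": TCP orientation; "contact_force": force on the tool from outside, world axes, zero at the start; "wrist_torque": the same for the moment, N m; "opening": finger opening in m; "grip_force": force on a finger pad.
Only numpy, scipy, OpenCV 4.12 (cv2) and the standard library are available. Lean on these libraries where they do the work, as an engineer would, in place of code of your own. Each camera call takes 0.05 s, during which the arm holds its last target. There are 200 camera calls.

## Task

Stand the closed square plum jar fully down in the blue jar holder, which keeps it from turning, then unscrew its tight red cap and lift it off. Stop there and finish while still holding the cap level and straight above the mouth, with its lower edge one to two centimetres clear of the rim; the jar stays upright and fully down in the holder. Leave the other things on the table undisturbed.

Things in the scene. Friction and masses are not known exactly. Their poses are not given: they have to be found in the camera images.
- jar: Loose clear jar of plums, 0.3 to 0.5 kg. Square body 54 x 54 mm with rounded edges, 70 mm high, then a round threaded neck (51 mm over the threads) up to the rim, 92 mm above the underside. Origin: centre of the underside; z up, x and y square to its flat sides. Stands on the table at first; may be lifted by cap or body. Outside the holder it tends to turn along with the cap.
- cap: Red screw cap with a ribbed edge, 62 mm diameter, 24 mm high, 0.04 kg. Origin: centre of its lower edge; z up; a white dot on top marks its +x. Screwed shut, its lower edge is 74 mm above the jar's underside (4 mm above the shoulder). It unscrews counter-clockwise seen from above, stiffly (about 0.3 to 0.5 N m), pressed up by a spring plate in the mouth with about 25 N.
- jar_holder: Blue block 86 x 86 mm, 42 mm high over all, on a 112 x 112 mm aluminium plate fixed to the table; in its top a square pocket 58 x 58 mm, 30 mm deep, with 4 mm chamfered edges. Origin: centre of its underside, on the table; x and y square to the pocket's sides, z up.
- holder_seat (a point): Centre of the pocket's floor, 12 mm above the table; the jar's underside comes to rest here.
- jar_rim (a point): Centre of the jar's rim, 92 mm above its underside on its axis.
- plum_cup: Bystander: clear open cup filled with plums, 110 mm diameter, 46 mm high, origin under its centre.
- empty_cup: Bystander: clear empty cup, 113 mm diameter, 52 mm high, origin under its centre.
- tape_roll: Bystander: roll of packing tape lying flat, 83 mm diameter, 24 mm high, origin under its centre.
- marker: Bystander: black and white marker pen, 130 mm long, 20 mm high, lying along its y axis, origin under its centre.
- cap_top (a point): Centre of the cap's top face, 98 mm above the jar's underside when shut. Thread: turned counter-clockwise, the cap can rise 3 mm, comes free after 50 to 65 degrees from its start and meets a hard stop at 90 to 105 degrees; between those it lifts straight off. It need not be raised while turning and stays put if let go part way.
Things that resemble listed ones, but are neither listed nor needed, are in the scene too. What is shaped like the cap but black is not meant. There is more than one size of the jar_holder; the job needs the larger.

How it is judged:
By the outcome, as a careful person would: the job done as asked, in the order asked, and still so for the second after the job is handed in, while the arm keeps its last pose, push and grip.
It also fails if it takes over 51 s, if anything falls off the work surface, if the arm or the gripper's body presses on something with over 40 N, if the wrist force passes 120 N, or if a joint passes its speed limit or range.

## Working session

There is one attempt and no reset: what is moved stays moved. The work goes in short steps, Python scripts to look and compute and a tool call to move; the robot and the scene stay as the last step left them, time stands still between calls to the robot, and variables do not carry over. Pictures are saved under pics/ and viewed, at most 10 in all, crops included, and the job is handed in when it is done.

Besides the shell and the picture viewer there is one more tool, called after "Request:" as name([rows], argument=value, ...), one row to a line, values as JSON. jog_arm: Moves the arm, as the interface text tells. Shifts and turns lie within -1 to 1; 1 stands for 0.02 m of shift or 45 degrees of turn. Its arguments: {"type":"object","properties":{"plan":{"type":"array"},"grip_force":{"type":"number"}},"required":["plan"]}

```bash
ls; mkdir -p pics
cat > h.py <<'E'
import numpy as np,cv2
from station import ctrl
def cam(n):
    c=ctrl.camera_info(n);K=np.array(c["camera_matrix"],float);R=cv2.Rodrigues(np.array(c["rvec"],float))[0];t=np.array(c["tvec"],float).ravel()
    return K,R,t
def ray(n,uv,z):
    K,R,t=cam(n);uv=np.atleast_2d(uv).astype(float)
    d=(np.linalg.inv(K)@np.c_[uv,np.ones(len(uv))].T).T@R;o=-R.T@t
    return o+d*((z-o[2])/d[:,2])[:,None]
def proj(n,P):
    K,R,t=cam(n);p=(np.atleast_2d(P)@R.T+t)@K.T;return p[:,:2]/p[:,2:]
def shot(n,name):
    im,d=ctrl.get_image(n);cv2.imwrite(f"pics/{name}.png",im[:,:,::-1]);np.save(f"pics/{name}.npy",d);return im,d
E
python3 - <<'E'
from h import *
a,_=shot("top","top0");b,_=shot("side","side0")
for n in("top","side"):
    K,R,t=cam(n);print(n,K.round(1).tolist(),(-R.T@t).round(3),R.round(2).tolist())
print(ctrl.get_obs())
E
```

```text
pics
top [[431.0, 0.0, 248.9], [0.0, 431.0, 191.4], [0.0, 0.0, 1.0]] [ 0.462 -0.05   1.008] [[0.02, -1.0, -0.02], [-1.0, -0.02, -0.07], [0.07, 0.03, -1.0]]
side [[385.5, 0.0, 259.6], [0.0, 385.5, 186.8], [0.0, 0.0, 1.0]] [ 0.238 -0.591  0.644] [[0.87, -0.5, 0.01], [-0.33, -0.59, -0.74], [0.38, 0.64, -0.67]]
{'t': 0.1, 'q': array([ 9.87972025e-01,  5.33033215e-02,  1.61414060e+00, -8.10118445e-06,
        1.47600237e+00, -1.19008189e-01]), 'dq': array([ 0.0016837 , -0.00121886, -0.00113625,  0.00011752,  0.00111301,
       -0.00062209]), 'effort': array([ 6.17915866e-04, -3.94897056e+01, -3.71364391e+01, -1.08870984e-04,
        3.88134373e-03, -1.53490737e-05]), 'tool_pos': array([0.2792999 , 0.55849799, 0.23018783]), 'tool_rot': array([-7.21901519e-01, -3.05687739e+00,  2.73805245e-03]), 'contact_force': array([-0.40942182,  0.31991418, -0.02418521]), 'wrist_torque': array([0.01181891, 0.02494618, 0.01042686]), 'grip_force': 0.0, 'opening': 0.08571501427386066}
```

View pics/top0.png

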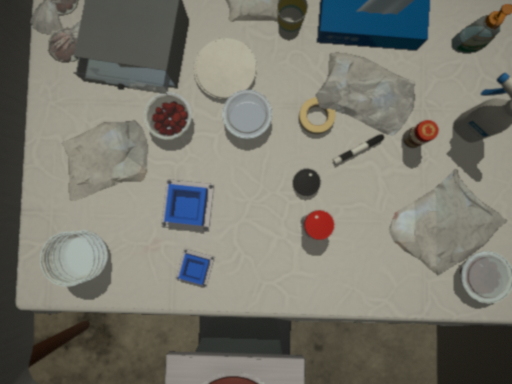

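View pics/side0.png

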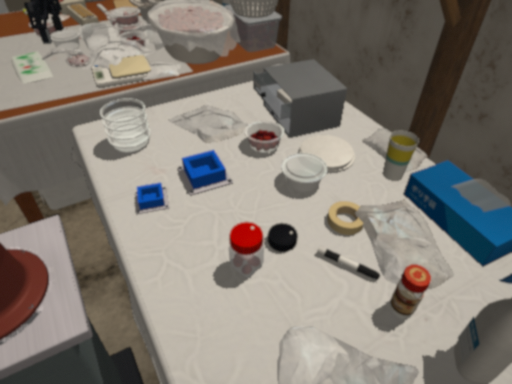

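The top view shows the jar's red cap at (319,225), the black cap at (306,182), the large holder at (187,205) and the small one at (195,268). In the side view the jar is at (246,245), with the clear body below the cap. Next I'll measure these and enlarge both spots.

Run:
```python
from h import *
T=cv2.imread("pics/top0.png");S=cv2.imread("pics/side0.png")
def mask(im,kind):
    h=cv2.cvtColor(im,cv2.COLOR_BGR2HSV)
    if kind=="blue": return cv2.inRange(h,(105,120,40),(130,255,255))
    return cv2.inRange(h,(0,150,90),(8,255,255))|cv2.inRange(h,(172,150,90),(180,255,255))
def near(m,p):
    c,_=cv2.findContours(m,cv2.RETR_EXTERNAL,cv2.CHAIN_APPROX_NONE)
    c=[x for x in c if cv2.contourArea(x)>60]
    return min(c,key=lambda x:np.linalg.norm(x.mean((0,1))-p))
c=near(mask(T,"red"),(319,225));print("cap top ell",cv2.fitEllipse(c),cv2.minEnclosingCircle(c))
e=cv2.fitEllipse(c)[0];print(ray("top",e,0.098),ray("top",e,0.086))
c=near(mask(T,"blue"),(187,205));w=ray("top",c[:,0],0.042)[:,:2].astype(np.float32);r=cv2.minAreaRect(w*1000);print("holder",r)
c=near(mask(T,"blue"),(195,268));w=ray("top",c[:,0],0.042)[:,:2].astype(np.float32);print("small",cv2.minAreaRect(w*1000))
d=np.load("pics/top0.npy");print(d[200:212,187],d[225,319])
a=cv2.resize(S[205:285,206:286],(400,400),interpolation=cv2.INTER_CUBIC)
b=cv2.resize(T[185:265,279:359],(400,400),interpolation=cv2.INTER_CUBIC)
c=cv2.resize(T[165:245,147:227],(0,0),fx=2.5,fy=2.5,interpolation=cv2.INTER_CUBIC)
d=cv2.resize(S[130:210,165:245],(0,0),fx=2.5,fy=2.5,interpolation=cv2.INTER_CUBIC)
cv2.imwrite("pics/crop.png",np.vstack([np.hstack([a,b]),np.hstack([c,d,np.zeros((200,400,3),np.uint8)])]))
```

```text
cap top ell ((318.82232666015625, 224.63656616210938), (27.72299575805664, 28.213735580444336), 95.17567443847656) ((318.70660400390625, 224.55714416503906), 14.500744819641113)
[[ 0.45591207 -0.17452663  0.098     ]] [[ 0.45583211 -0.17617082  0.086     ]]
holder ((494.2100830078125, 117.767333984375), (86.37567138671875, 84.55679321289062), 84.99588775634766)
small ((351.0943908691406, 94.50077819824219), (55.18156814575195, 56.29594802856445), 76.32386779785156)
[1.0025151  0.99902177 1.0017256  1.0038158  1.000635   0.9983533
 1.0003452  0.9994162  1.0020746  1.0013074  0.99649847 0.9994428 ] 0.904299
```

View pics/crop.png

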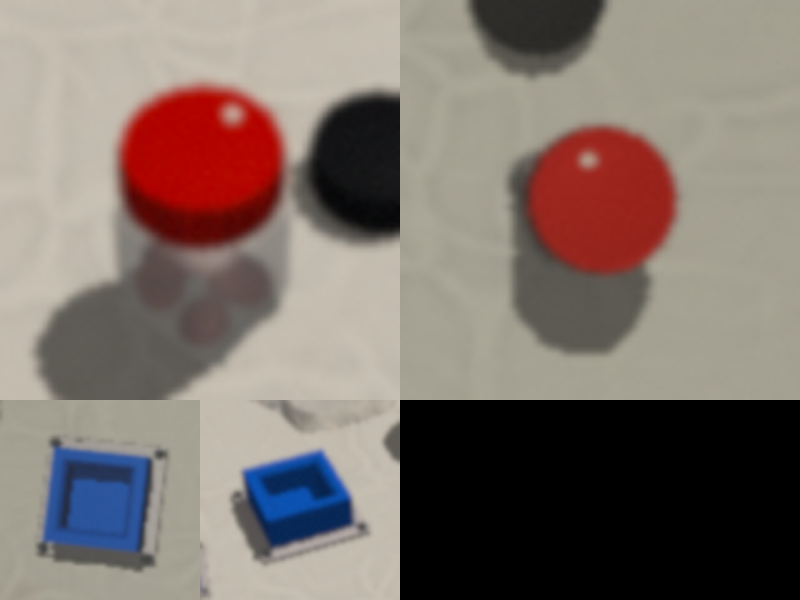

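The crop shows the cap's white dot and plain background around the jar. The body looks roughly corner-on to the side camera. The holder is turned about -5°. I'll get the jar yaw from the side camera's depth.

```bash
cat >> h.py <<'E'
def cloud(n,d,box=None):
    K,R,t=cam(n);v,u=np.nonzero(d>0);z=d[v,u]
    P=np.c_[(u-K[0,2])/K[0,0]*z,(v-K[1,2])/K[1,1]*z,z];W=(P-t)@R
    return W,np.c_[u,v]
def jaryaw(d,c,zlo,zhi):
    "body side points near axis c, heights zlo..zhi: min-area square yaw"
    W,uv=cloud("side",d);k=(np.hypot(*(W[:,:2]-c).T)<.05)&(W[:,2]>zlo)&(W[:,2]<zhi)
    return W[k],uv[k]
E
python3 - <<'E'
from h import *
d=np.load("pics/side0.npy");S=cv2.imread("pics/side0.png")
c=np.array([.456,-.175])
W,uv=jaryaw(d,c,.015,.066);print(len(W))
n=c-cam("side")[1].T@-cam("side")[2]*0+0 if 0 else None
# view frame: lateral coordinate s, toward camera f
az=np.deg2rad(62.3);f=-np.array([np.cos(az),np.sin(az)]);s=np.array([np.sin(az),-np.cos(az)])
p=(W[:,:2]-c)*1000;S_=p@s;F=p@f
for a in range(-40,40,4):
    k=(S_>=a)&(S_<a+4)
    if k.sum():print(a+2,k.sum(),np.median(F[k]).round(1),F[k].std().round(1))
W,uv=cloud("side",d);k=(np.hypot(*(W[:,:2]-c).T)<.034)&(W[:,2]>.09);print("captop",W[k].mean(0),np.ptp(W[k],axis=0))
h=cv2.cvtColor(S,cv2.COLOR_BGR2HSV);m=(cv2.inRange(h,(0,150,90),(8,255,255))|cv2.inRange(h,(172,150,90),(180,255,255)))
# dot yaw from top
from_top=ray("top",[[279+188/5,185+160/5]],.098)[0];print("dot",from_top)
E
```

```text
583
-34 8 2.6 1.3
-30 34 7.1 2.0
-26 34 10.8 1.4
-22 33 15.3 1.4
-18 37 18.9 1.5
-14 34 22.5 1.3
-10 35 25.8 1.1
-6 32 29.1 1.6
-2 32 31.9 0.9
2 40 32.9 1.1
6 46 31.4 1.0
10 36 28.4 1.2
14 33 23.8 1.7
18 33 19.5 1.3
22 33 15.8 1.4
26 29 11.2 1.5
30 34 7.2 1.6
34 20 0.4 2.0
captop [ 0.45459288 -0.1791181   0.09843412] [0.06171737 0.06168782 0.01204911]
dot [ 0.4718048  -0.16969284  0.098     ]
```

Side depth gives a jar yaw of about 19° and confirms its centre within 1–2 mm. I'll cross-check the holder, then work out the approach.

```bash
cat >> h.py <<'E'
from scipy.spatial.transform import Rotation as Ro
def go(pos,dyaw=0,level=True):
    """units of shift in tool axes to pos; turn (units) to be level with yaw changed by dyaw deg CCW"""
    o=ctrl.get_obs();R=Ro.from_rotvec(o["tool_rot"]);M=R.as_matrix()
    x=M[:,0].copy();x[2]=0;x/=np.linalg.norm(x);z=np.array([0,0,-1.]);G=Ro.from_matrix(np.c_[x,np.cross(z,x),z])
    G=Ro.from_rotvec([0,0,np.deg2rad(dyaw)])*G
    print("t",o["t"].__round__(2),"pos",o["tool_pos"].round(4),"yaw x",np.rad2deg(np.arctan2(x[1],x[0])).round(2),"q",o["q"].round(2),"F",o["contact_force"].round(1),"M",o["wrist_torque"].round(2),"open",round(o["opening"],4),"grip",round(o["grip_force"],1))
    print("shift units",(M.T@(np.array(pos)-o["tool_pos"])/.02).round(2),"turn units",((R.inv()*G).as_rotvec()/(np.pi/4)).round(3))
E
python3 - <<'E'
from h import *
d=np.load("pics/top0.npy");W,_=cloud("top",d);h=np.array([.494,.118])
k=(np.abs(W[:,:2]-h).max(1)<.06)&(W[:,2]>.03)&(W[:,2]<.06);print(k.sum(),W[k,2].mean(),cv2.minAreaRect((W[k,:2]*1000).astype(np.float32)))
d=np.load("pics/side0.npy");W,_=cloud("side",d)
k=(np.abs(W[:,:2]-h).max(1)<.06)&(W[:,2]>.037)&(W[:,2]<.06);print(k.sum(),W[k,2].mean(),cv2.minAreaRect((W[k,:2]*1000).astype(np.float32)))
k=(np.hypot(W[:,0]-.456,W[:,1]+.176)<.045)&(W[:,2]>.093)&(W[:,2]<.11);print(cv2.minEnclosingCircle((W[k,:2]*1000).astype(np.float32)))
go([.456,-.175,.20])
E
```

```text
827 0.040098554282430476 ((494.63128662109375, 120.28163146972656), (86.63674926757812, 86.04421997070312), 84.98546600341797)
520 0.042092837068482145 ((495.86962890625, 119.81651306152344), (89.61250305175781, 86.5504150390625), 84.82498931884766)
((457.01226806640625, -176.07025146484375), 32.20791244506836)
t 0.1 pos [0.2793 0.5585 0.2302] yaw x 153.43 q [ 0.99  0.05  1.61 -0.    1.48 -0.12] F [-0.4  0.3 -0. ] M [0.01 0.02 0.01] open 0.0857 grip 0.0
shift units [-24.31 -28.84   1.56] turn units [-0.002 -0.     0.   ]
```

Request:
jog_arm([
  [-0.84,-1,0,0,0,0,1],
  [-0.84,-1,0,0,0,0,1],
  [-0.84,-1,0,0,0,0,1],
  [-0.84,-1,0,0,0,0,1],
  [-0.84,-1,0,0,0,0,1],
  [-0.84,-1,0,0,0,0,1],
  [-0.84,-1,0,0,0,0,1],
  [-0.84,-1,0,0,0,0,1],
], grip_force=60)

```text
t: 0.9
tool_pos: [0.3281, 0.3545, 0.2307]
tool_rot: [-0.722, -3.057, 0.001]
contact_force: [0.5, 0.1, 0.7]
opening: 0.0853
grip_force: 0.0
```

Request:
jog_arm([
  [-0.84,-1,0,0,0,0,1],
  [-0.84,-1,0,0,0,0,1],
  [-0.84,-1,0,0,0,0,1],
  [-0.84,-1,0,0,0,0,1],
  [-0.84,-1,0,0,0,0,1],
  [-0.84,-1,0,0,0,0,1],
  [-0.84,-1,0,0,0,0,1],
  [-0.84,-1,0,0,0,0,1],
])

```text
t: 1.7
tool_pos: [0.3767, 0.1514, 0.2309]
tool_rot: [-0.722, -3.057, 0.0]
contact_force: [-0.4, 0.5, -0.9]
opening: 0.0856
grip_force: 0.0
```

Request:
jog_arm([
  [-0.84,-1,0,0,0,0,1],
  [-0.84,-1,0,0,0,0,1],
  [-0.84,-1,0,0,0,0,1],
  [-0.84,-1,0,0,0,0,1],
  [-0.84,-1,0,0,0,0,1],
  [-0.84,-1,0,0,0,0,1],
  [-0.84,-1,0,0,0,0,1],
  [-0.84,-1,0.2,0,0,0,1],
])

```text
t: 2.5
tool_pos: [0.4256, -0.0518, 0.2274]
tool_rot: [0.722, 3.057, 0.0]
contact_force: [0.7, -0.5, 0.0]
opening: 0.0854
grip_force: 0.0
```

```bash
python3 -c "
from h import *
go([.456,-.1755,.066])"
```

```text
t 2.5 pos [ 0.4256 -0.0518  0.2274] yaw x 153.42 q [-0.3  -0.45  2.05  0.    1.54 -1.4 ] F [ 0.7 -0.5  0. ] M [-0.01 -0.   -0.06] open 0.0854 grip 0.0
shift units [-4.12 -4.85  8.07] turn units [0.    0.001 0.   ]
```

Request:
jog_arm([
  [-0.82,-0.97,0.4,0,0,0,1],
  [-0.82,-0.97,0.4,0,0,0,1],
  [-0.82,-0.97,0.4,0,0,0,1],
  [-0.82,-0.97,0.4,0,0,0,1],
  [-0.84,-0.97,0.4,0,0,0,1],
  [0,0,1,0,0,0,1],
  [0,0,1,0,0,0,1],
  [0,0,0,0,0,0,1],
])

```text
t: 3.3
tool_pos: [0.4535, -0.1733, 0.1435]
tool_rot: [-0.721, -3.05, -0.003]
contact_force: [-0.4, 0.3, -0.8]
opening: 0.0849
grip_force: 0.0
```

Run:
```python
from h import *
go([.456,-.1755,.066])
a,_=shot("side","side1");b,_=shot("top","top1")
cv2.imwrite("pics/v1.png",np.hstack([cv2.resize(a[120:300,150:350],(400,360),interpolation=2),cv2.resize(b[135:315,219:419],(400,360),interpolation=2)])[:,:,::-1])
```

```text
t 3.3 pos [ 0.4535 -0.1733  0.1435] yaw x 153.4 q [-0.52 -0.21  2.01 -0.    1.35 -1.62] F [-0.4  0.3 -0.8] M [ 0.02  0.05 -0.  ] open 0.0849 grip 0.0
shift units [-0.19 -0.04  3.87] turn units [ 0.    -0.009 -0.   ]
```

View pics/v1.png

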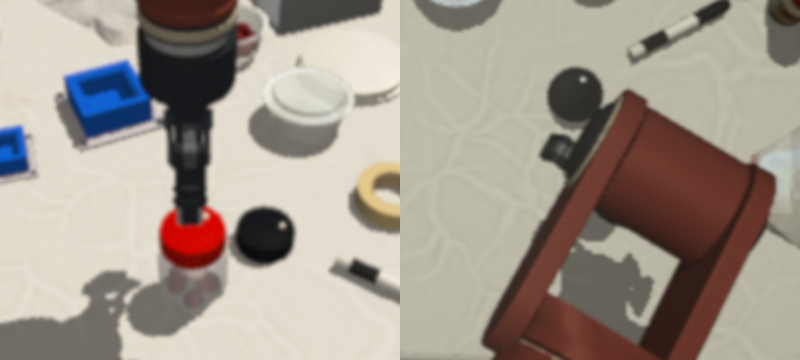

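The side view shows the open gripper centred above the red cap, at about (190,215) in the crop, clear of the black cap. I'll go down and close on it.

Request:
jog_arm([
  [-0.1,0,0.9,0,0,0,1],
  [0,0,0.9,0,0,0,1],
  [0,0,0.9,0,0,0,1],
  [0,0,0.8,0,0,0,1],
  [0,0,0.3,0,0,0,1],
  [0,0,0,0,0,0,1],
  [0,0,0,0,0,0,1],
])

```text
t: 4.1
tool_pos: [0.4584, -0.1756, 0.0727]
tool_rot: [0.721, 3.056, -0.001]
contact_force: [-0.5, 0.7, -0.0]
opening: 0.0853
grip_force: 0.0
```

```bash
python3 -c "
from h import *
go([.456,-.1755,.066])"
```

```text
t 4.1 pos [ 0.4584 -0.1756  0.0727] yaw x 153.44 q [-0.52 -0.12  2.06 -0.    1.2  -1.62] F [-0.5  0.7 -0. ] M [-0.01 -0.   -0.06] open 0.0853 grip 0.0
shift units [ 0.11 -0.05  0.34] turn units [-0.     0.003 -0.   ]
```

Request:
jog_arm([
  [0.08,0,0.32,0,0,0,1],
  [0,0,0,0,0,0,1],
  [0,0,0,0,0,0,-1],
  [0,0,0,0,0,0,-1],
  [0,0,0,0,0,0,-1],
  [0,0,0,0,0,0,-1],
  [0,0,0,0,0,0,-1],
  [0,0,0,0,0,0,-1],
], grip_force=70)

```text
t: 4.9
tool_pos: [0.4564, -0.1751, 0.0656]
tool_rot: [0.722, 3.057, -0.002]
contact_force: [-2.8, -2.6, 4.8]
opening: 0.0601
grip_force: 75.5
```

```bash
python3 -c "
from h import *
go([.456,-.1755,.066])"
```

```text
t 4.9 pos [ 0.4564 -0.1751  0.0656] yaw x 153.43 q [-0.52 -0.11  2.06 -0.    1.19 -1.62] F [-2.8 -2.6  4.8] M [-0.3   0.46 -0.03] open 0.0601 grip 75.5
shift units [ 0.01 -0.03 -0.02] turn units [-0.001  0.001 -0.   ]
```

Request:
jog_arm([
  [0,0,-0.3,0,0,0,-1],
  [0,0,-0.7,0,0,0,-1],
  [0,0,-0.9,0,0,0,-1],
  [0,0,-0.9,0,0,0.133,-1],
  [0,0,-0.7,0,0,0.133,-1],
  [0,0,-0.4,0,0,0.133,-1],
  [0,0,0,0,0,0.133,-1],
  [0,0,0,0,0,0,-1],
])

```text
t: 5.7
tool_pos: [0.4558, -0.174, 0.1429]
tool_rot: [-1.34, -2.841, -0.001]
contact_force: [-0.2, 0.5, -5.8]
opening: 0.0597
grip_force: 77.0
```

Run:
```python
from h import *
go([.4945,.119,.144])
a,d=shot("side","side2");np.save("pics/s2.npy",d)
o=ctrl.get_obs();c=o["tool_pos"][:2];b=o["tool_pos"][2]-.0656
W,uv=jaryaw(d,c,b+.012,b+.062)
az=np.arctan2(*(c-np.array([.238,-.591]))[::-1]);f=-np.array([np.cos(az),np.sin(az)]);s=np.array([np.sin(az),-np.cos(az)])
p=(W[:,:2]-c)*1000;S_=p@s;F=p@f
print(np.rad2deg(az))
for a_ in range(-40,40,4):
    k=(S_>=a_)&(S_<a_+4)
    if k.sum():print(a_+2,k.sum(),np.median(F[k]).round(1),F[k].std().round(1))
```

```text
t 5.7 pos [ 0.4558 -0.174   0.1429] yaw x 129.51 q [-0.52 -0.21  2.01  0.    1.34 -1.21] F [-0.2  0.5 -5.8] M [ 0.03  0.02 -0.01] open 0.0597 grip 77.0
shift units [10.07 10.81 -0.04] turn units [ 0.    -0.001 -0.   ]
62.44342399924449
-30 23 -2.3 2.1
-26 33 4.7 2.5
-22 32 14.0 2.7
-18 40 23.8 2.4
-14 43 28.4 1.6
-10 42 30.6 0.8
-6 35 30.6 0.7
-2 42 30.1 0.9
2 50 27.9 1.0
6 37 26.2 0.9
10 37 24.5 1.2
14 34 23.4 1.0
18 52 21.1 1.0
22 42 19.2 0.9
26 36 17.5 0.8
30 34 14.7 1.5
34 5 11.1 1.6
```

Request:
jog_arm([
  [0.4,0.4,0,0,0,0.022,-1],
  [0.8,0.85,0,0,0,0,-1],
  [1,1,0,0,0,0,-1],
  [1,1,0,0,0,0,-1],
  [1,1,0,0,0,0,-1],
  [1,1,0,0,0,0,-1],
  [1,1,0,0,0,0,-1],
  [1,1,0,0,0,0,-1],
])

```text
t: 6.55
tool_pos: [0.4791, 0.0299, 0.1422]
tool_rot: [-1.361, -2.83, 0.0]
contact_force: [-0.4, -0.4, -5.5]
opening: 0.0602
grip_force: 77.2
```

Request:
jog_arm([
  [1,1,0,0,0,0,-1],
  [0.9,1,0,0,0,0,-1],
  [0.6,0.9,0,0,0,0,-1],
  [0.2,0.5,0,0,0,0,-1],
  [0,0,0,0,0,0,-1],
  [0,0,0,0,0,0,-1],
  [0,0,0,0,0,0,-1],
])

```text
t: 7.25
tool_pos: [0.4991, 0.1121, 0.1426]
tool_rot: [-1.366, -2.829, 0.001]
contact_force: [-0.0, 0.1, -4.7]
opening: 0.0599
grip_force: 77.3
```

Run:
```python
from h import *
go([.4945,.119,.12])
a,d=shot("side","side3");b,_=shot("top","top3")
cv2.imwrite("pics/v3.png",np.hstack([cv2.resize(a[60:240,105:305],(400,360),interpolation=2),cv2.resize(b[115:295,87:287],(400,360),interpolation=2)])[:,:,::-1])
o=ctrl.get_obs();c=o["tool_pos"][:2];b=o["tool_pos"][2]-.0656
W,uv=jaryaw(d,c,b+.012,b+.062)
az=np.arctan2(*(c-np.array([.238,-.591]))[::-1]);f=-np.array([np.cos(az),np.sin(az)]);s=np.array([np.sin(az),-np.cos(az)])
p=(W[:,:2]-c)*1000;S_=p@s;F=p@f
print(np.rad2deg(az))
for a_ in range(-40,40,4):
    k=(S_>=a_)&(S_<a_+4)
    if k.sum():print(a_+2,k.sum(),np.median(F[k]).round(1),F[k].std().round(1))
```

```text
t 7.25 pos [0.4991 0.1121 0.1426] yaw x 128.45 q [ 0.08 -0.15  1.96 -0.    1.33 -0.6 ] F [-0.   0.1 -4.7] M [-0.06  0.02  0.04] open 0.0599 grip 77.3
shift units [0.41 0.03 1.13] turn units [-0.001 -0.     0.   ]
69.6228723888821
-30 8 -7.7 1.5
-26 25 4.6 4.5
-22 29 16.3 4.3
-18 32 25.5 1.7
-14 30 28.7 1.2
-10 32 29.8 1.2
-6 33 29.0 1.3
-2 33 27.4 1.3
2 32 27.1 1.1
6 28 26.2 1.5
10 34 24.9 1.2
14 31 23.7 1.3
18 30 22.7 1.1
22 32 21.0 1.2
26 30 19.9 1.4
30 24 17.0 2.9
```

View pics/v3.png

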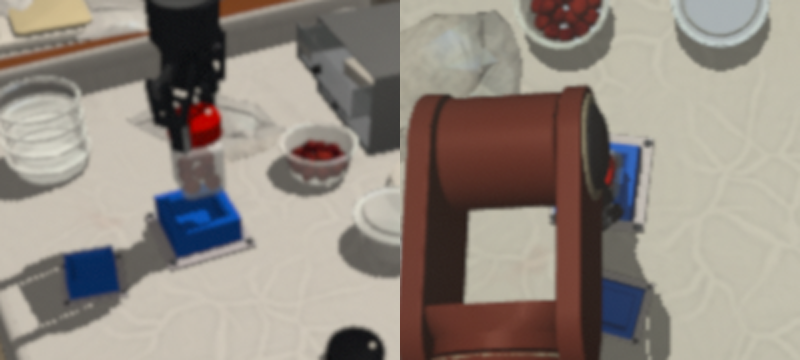

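The side view shows the jar hanging upright just above the holder, whose rim is at about (200,205) in the crop. Its yaw is within about 1.3° of the pocket's. I'll correct that and start down.

Request:
jog_arm([
  [0.4,0.04,0,0,0,0.025,-1],
  [0,0,0.4,0,0,0,-1],
  [0,0,0.5,0,0,0,-1],
  [0,0,0.3,0,0,0,-1],
  [0,0,0.2,0,0,0,-1],
  [0,0,0.1,0,0,0,-1],
  [0,0,0,0,0,0,-1],
  [0,0,0,0,0,0,-1],
])

```text
t: 8.15
tool_pos: [0.4953, 0.1198, 0.1132]
tool_rot: [1.392, 2.816, 0.0]
contact_force: [-0.8, 0.3, -5.7]
opening: 0.0602
grip_force: 77.3
```

```bash
python3 -c "
from h import *
go([.495,.119,.0776])"
```

```text
t 8.15 pos [0.4953 0.1198 0.1132] yaw x 127.37 q [ 0.09 -0.12  1.99 -0.    1.28 -0.56] F [-0.8  0.3 -5.7] M [-0.05 -0.01  0.06] open 0.0602 grip 77.3
shift units [-0.02 -0.04  1.78] turn units [0.001 0.    0.   ]
```

Bottom is at about 0.048. I'll lower slowly through the chamfer.

Request:
jog_arm([
  [0,0,0.2,0,0,0,-1],
  [0,0,0.15,0,0,0,-1],
  [0,0,0.15,0,0,0,-1],
  [0,0,0.15,0,0,0,-1],
  [0,0,0.1,0,0,0,-1],
  [0,0,0,0,0,0,-1],
])

```text
t: 8.75
tool_pos: [0.4947, 0.1198, 0.0974]
tool_rot: [-1.392, -2.815, 0.001]
contact_force: [-0.3, -0.4, -5.8]
opening: 0.0598
grip_force: 77.4
```

```bash
python3 -c "
from h import *
go([.495,.119,.0776])"
```

```text
t 8.75 pos [0.4947 0.1198 0.0974] yaw x 127.37 q [ 0.09 -0.1   2.    0.    1.25 -0.56] F [-0.3 -0.4 -5.8] M [-0.02 -0.03  0.01] open 0.0598 grip 77.4
shift units [-0.04 -0.01  0.99] turn units [-0.001 -0.001  0.   ]
```

It's 10 mm into the pocket without contact. Continuing down to the floor.

Request:
jog_arm([
  [0,0,0.25,0,0,0,-1],
  [0,0,0.25,0,0,0,-1],
  [0,0,0.2,0,0,0,-1],
  [0,0,0.1,0,0,0,-1],
  [0,0,0.08,0,0,0,-1],
  [0,0,0.05,0,0,0,-1],
  [0,0,0,0,0,0,-1],
  [0,0,0,0,0,0,-1],
])

```text
t: 9.55
tool_pos: [0.4952, 0.1198, 0.0795]
tool_rot: [1.392, 2.816, 0.0]
contact_force: [0.6, 0.0, -5.1]
opening: 0.0606
grip_force: 77.3
```

```bash
python3 -c "
from h import *
go([.495,.119,.0776])"
```

```text
t 9.55 pos [0.4952 0.1198 0.0795] yaw x 127.37 q [ 0.09 -0.08  2.01 -0.    1.21 -0.56] F [ 0.6  0.  -5.1] M [-0.    0.02 -0.01] open 0.0606 grip 77.3
shift units [-0.03 -0.03  0.09] turn units [0. 0. 0.]
```

Request:
jog_arm([
  [0,0,0.05,0,0,0,-1],
  [0,0,0.05,0,0,0,-1],
  [0,0,0,0,0,0,-1],
  [0,0,0,0,0,0,-1],
])

```text
t: 9.95
tool_pos: [0.4953, 0.1198, 0.0778]
tool_rot: [1.392, 2.816, 0.0]
contact_force: [-1.2, -1.3, -1.0]
opening: 0.0598
grip_force: 77.7
```

Request:
jog_arm([
  [0,0,0.03,0,0,0,-1],
  [0,0,0,0,0,0,-1],
  [0,0,0,0,0,0,-1],
])

```text
t: 10.25
tool_pos: [0.4955, 0.1197, 0.0777]
tool_rot: [1.392, 2.815, 0.0]
contact_force: [-4.7, -2.2, 5.1]
opening: 0.0599
grip_force: 78.8
```

Contact at TCP z = 0.0777 matches the floor, so the jar is seated. I'll tighten the grip and start unscrewing counter-clockwise.

Request:
jog_arm([
  [0,0,0,0,0,0,-1],
  [0,0,0,0,0,0,-1],
  [0,0,0,0,0,-0.1,-1],
  [0,0,0,0,0,-0.1,-1],
  [0,0,0,0,0,-0.1,-1],
  [0,0,0,0,0,-0.1,-1],
  [0,0,0,0,0,0,-1],
], grip_force=110)

```text
t: 10.95
tool_pos: [0.4965, 0.1201, 0.0785]
tool_rot: [0.932, 2.997, 0.003]
contact_force: [-3.3, -2.3, 7.5]
opening: 0.0591
grip_force: 117.0
```

Run:
```python
from h import *
go([.495,.1195,.0776])
a,d=shot("side","side4");cv2.imwrite("pics/v4.png",cv2.resize(a[90:230,125:285],(640,560),interpolation=2)[:,:,::-1])
```

```text
t 10.95 pos [0.4965 0.1201 0.0785] yaw x 145.44 q [ 0.09 -0.08  2.01  0.    1.21 -0.88] F [-3.3 -2.3  7.5] M [0.01 0.44 0.06] open 0.0591 grip 117.0
shift units [ 0.04 -0.07  0.04] turn units [0.003 0.003 0.   ]
```

View pics/v4.png

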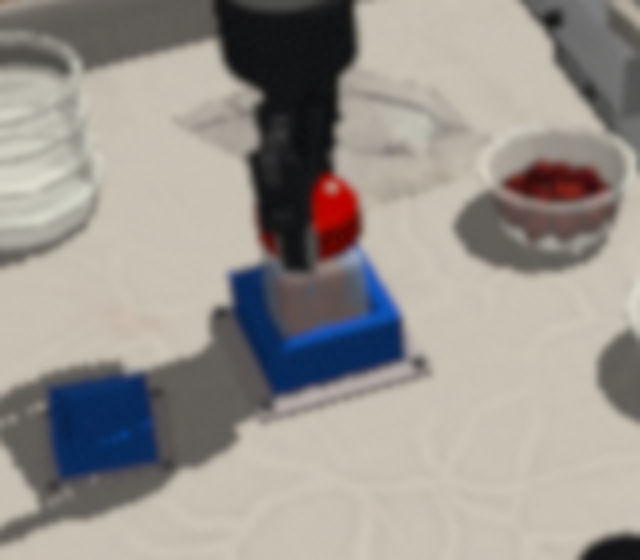

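The jar sits deep and upright in the holder, and the cap's dot is at crop (333,187). I'll check that the dot turned with the fingers, after turning further.

Request:
jog_arm([
  [0,0,0,0,0,-0.1,-1],
  [0,0,0,0,0,-0.11,-1],
  [0,0,0,0,0,-0.11,-1],
  [0,0,0,0,0,-0.11,-1],
  [0,0,0,0,0,-0.11,-1],
  [0,0,0,0,0,-0.11,-1],
  [0,0,0,0,0,-0.1,-1],
  [0,0,0,0,0,0,-1],
])

```text
t: 11.8
tool_pos: [0.4968, 0.1199, 0.0797]
tool_rot: [0.022, 3.138, 0.0]
contact_force: [-5.6, -2.4, 14.1]
opening: 0.0591
grip_force: 117.7
```

Run:
```python
from h import *
go([.495,.1195,.0776])
c=np.array([.4957,.1198])
def dot(a,x0):
    h=cv2.cvtColor(a,cv2.COLOR_RGB2HSV);r=cv2.inRange(h,(0,150,90),(8,255,255))|cv2.inRange(h,(172,150,90),(180,255,255))
    w=cv2.inRange(h,(0,0,150),(180,150,255));rr=np.zeros_like(w);rr[int(x0[1])-22:int(x0[1])+22,int(x0[0])-22:int(x0[0])+22]=255
    m=w&cv2.dilate(r,np.ones((5,5)))&rr;v,u=np.nonzero(m);print(np.c_[u,v].tolist()[:15]);return
a=cv2.imread("pics/side4.png")[:,:,::-1].copy()
p=ray("side",[[208.3,136.8]],.110)[0];print("before dot az",np.rad2deg(np.arctan2(*(p[:2]-c)[::-1])),np.linalg.norm(p[:2]-c))
a,d=shot("side","side5");dot(a,(203,142))
cv2.imwrite("pics/v5.png",cv2.resize(a[90:230,125:285],(640,560),interpolation=2)[:,:,::-1])
```

```text
t 11.8 pos [0.4968 0.1199 0.0797] yaw x 179.2 q [ 0.09 -0.08  2.01 -0.    1.21 -1.47] F [-5.6 -2.4 14.1] M [-0.24  0.94  0.11] open 0.0591 grip 117.7
shift units [ 0.09 -0.02  0.11] turn units [0.    0.004 0.   ]
before dot az 14.341190127649352 0.023643765495832855
[[190, 135], [191, 135], [189, 136], [190, 136], [189, 137], [188, 138], [189, 138], [188, 139], [188, 140], [188, 141], [188, 142], [188, 143], [188, 144], [188, 145], [216, 145]]
```

View pics/v5.png

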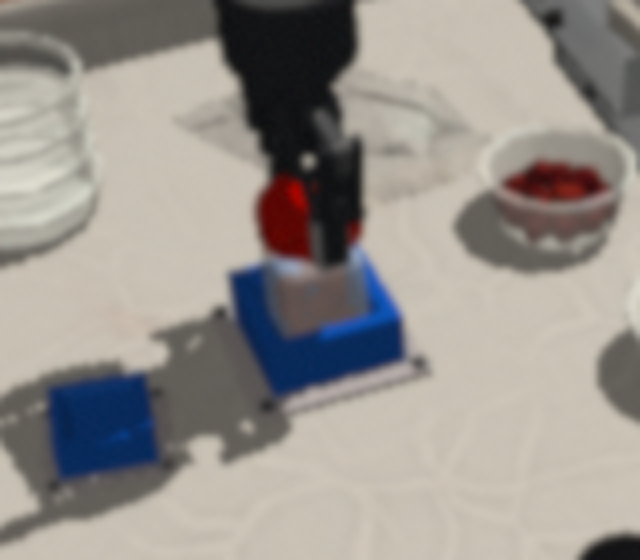

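The dot is now hidden behind a finger, and the jar is still square and low in the pocket. The turn so far is about 52°, so I'll do 26° more.

Request:
jog_arm([
  [0,0,0,0,0,-0.1,-1],
  [0,0,0,0,0,-0.1,-1],
  [0,0,0,0,0,-0.1,-1],
  [0,0,0,0,0,-0.1,-1],
  [0,0,0,0,0,-0.1,-1],
  [0,0,0,0,0,-0.08,-1],
  [0,0,0,0,0,0,-1],
  [0,0,0,0,0,0,-1],
])

```text
t: 12.65
tool_pos: [0.497, 0.1197, 0.0799]
tool_rot: [-0.685, 3.062, -0.002]
contact_force: [-5.9, -2.8, 12.5]
opening: 0.0592
grip_force: 117.8
```

```bash
python3 -c "
from h import *
go([.495,.1195,.0776])"
```

```text
t 12.65 pos [0.497  0.1197 0.0799] yaw x -154.77 q [ 0.09 -0.08  2.01 -0.    1.21 -1.92] F [-5.9 -2.8 12.5] M [-0.36  0.97  0.01] open 0.0592 grip 117.8
shift units [0.09 0.03 0.11] turn units [-0.002  0.004 -0.   ]
```

Turned 78° with almost no torque left, so the cap should be free. Lifting slowly.

Request:
jog_arm([
  [0,0,-0.1,0,0,0,-1],
  [0,0,-0.1,0,0,0,-1],
  [0,0,-0.1,0,0,0,-1],
  [0,0,-0.1,0,0,0,-1],
  [0,0,0,0,0,0,-1],
  [0,0,0,0,0,0,-1],
])

```text
t: 13.25
tool_pos: [0.4951, 0.1197, 0.0846]
tool_rot: [-0.686, 3.066, -0.001]
contact_force: [1.2, -2.1, 0.2]
opening: 0.059
grip_force: 117.9
```

```bash
python3 -c "
from h import *
go([.4955,.1197,.1107])"
```

```text
t 13.25 pos [0.4951 0.1197 0.0846] yaw x -154.78 q [ 0.09 -0.09  2.01 -0.    1.22 -1.92] F [ 1.2 -2.1  0.2] M [-0.28 -0.09 -0.01] open 0.059 grip 117.9
shift units [-0.02 -0.01 -1.31] turn units [-0.  0. -0.]
```

Force is about zero, so the jar isn't lifting with the cap. I'll raise it to 15 mm above the rim.

Request:
jog_arm([
  [0,0,-0.15,0,0,0,-1],
  [0,0,-0.25,0,0,0,-1],
  [0,0,-0.25,0,0,0,-1],
  [0,0,-0.25,0,0,0,-1],
  [0,0,-0.25,0,0,0,-1],
  [0,0,-0.15,0,0,0,-1],
  [0,0,0,0,0,0,-1],
  [0,0,0,0,0,0,-1],
])

```text
t: 14.05
tool_pos: [0.495, 0.1198, 0.1107]
tool_rot: [0.686, -3.066, -0.0]
contact_force: [-0.9, 0.2, -1.3]
opening: 0.0592
grip_force: 117.9
```

Run:
```python
from h import *
go([.4955,.1197,.1107])
a,d=shot("side","side6");cv2.imwrite("pics/v6.png",cv2.resize(a[90:230,125:285],(640,560),interpolation=2)[:,:,::-1])
c=np.array([.4955,.1197])
W,uv=jaryaw(d,c,.045,.15)
for lo,hi in((.046,.08),(.084,.104),(.119,.143)):
    k=(W[:,2]>lo)&(W[:,2]<hi);w=W[k];print(lo,k.sum(),w[:,:2].min(0).round(3),w[:,:2].max(0).round(3))
h=cv2.cvtColor(a,cv2.COLOR_RGB2HSV);r=cv2.inRange(h,(0,150,60),(8,255,255))|cv2.inRange(h,(172,150,60),(180,255,255))
r[:, :175]=0;r[:,230:]=0;r[:110]=0;r[190:]=0;v,u=np.nonzero(r);print("red u",u.min(),u.max(),"v",v.min(),v.max())
print("pred lower edge circle",[proj("side",[.4955+.031*np.cos(t),.1197+.031*np.sin(t),.119]).round(1).tolist() for t in np.deg2rad([-20.5,-110.5,159.5])])
print("pred rim",[proj("side",[.4955+.0255*np.cos(t),.1197+.0255*np.sin(t),.104]).round(1).tolist() for t in np.deg2rad([-20.5,-110.5,159.5])])
```

```text
t 14.05 pos [0.495  0.1198 0.1107] yaw x -154.78 q [ 0.09 -0.12  1.99  0.    1.27 -1.92] F [-0.9  0.2 -1.3] M [ 0.01 -0.05  0.01] open 0.0592 grip 117.9
shift units [-0.02 -0.02  0.  ] turn units [0. 0. 0.]
0.046 310 [0.469 0.089] [0.522 0.144]
0.084 144 [0.472 0.094] [0.522 0.136]
0.119 256 [0.465 0.078] [0.521 0.159]
red u 187 206 v 122 143
pred lower edge circle [[[213.3, 136.5]], [[200.7, 145.5]], [[186.6, 138.8]]]
pred rim [[[211.4, 142.0]], [[201.2, 149.3]], [[189.7, 143.8]]]
```

View pics/v6.png

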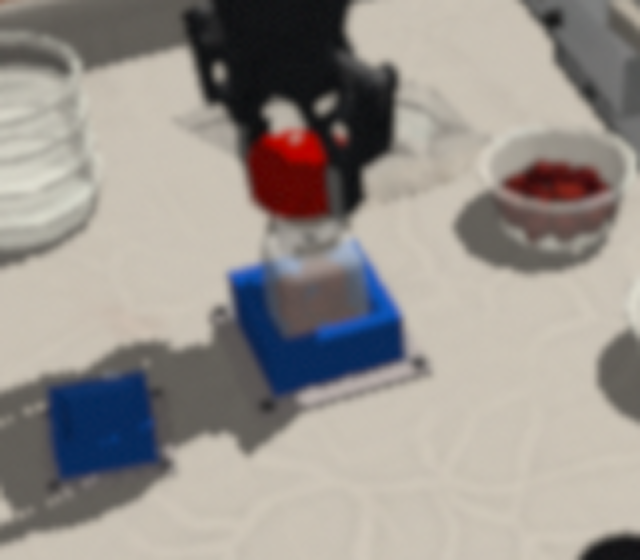

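The cap hangs above the open rim, with its lower edge at about crop (300,217) and the neck below at (310,235). The jar is still upright and seated. One check of the actual clearance against an earlier frame with known geometry.

Run:
```python
from h import *
def low(name,c,edge):
    a=cv2.imread(f"pics/{name}.png");h=cv2.cvtColor(a,cv2.COLOR_BGR2HSV);r=cv2.inRange(h,(0,130,40),(8,255,255))|cv2.inRange(h,(172,130,40),(180,255,255))
    th=np.linspace(0,2*np.pi,361);e=proj("side",np.c_[c[0]+.031*np.cos(th),c[1]+.031*np.sin(th),0*th+edge])
    out=[]
    for u in range(int(e[:,0].min())+3,int(e[:,0].max())-2):
        pv=e[np.abs(e[:,0]-u)<.8,1].max();v=np.nonzero(r[int(pv)-12:int(pv)+12,u])[0]
        if len(v):out.append((u,round(v.max()+int(pv)-12+.5-pv,1)))
    print(name,out)
    d=np.load(f"pics/{name}.npy");W,uv=cloud("side",d);k=(np.hypot(*(W[:,:2]-c).T)<.034)&(W[:,2]>edge-.01)&(W[:,2]<edge+.03)&(r[uv[:,1],uv[:,0]]>0);print(" red depth z min/5%/95%",np.percentile(W[k,2]-edge,[2,5,50,95]).round(4))
low("side0",(.456,-.1755),.074)
low("side3",(.4991,.1121),.1426+.0084)
low("side4",(.4958,.1198),.086)
low("side6",(.4952,.1198),.1107+.0084)
```

```text
side0 [(232, np.float64(-3.1)), (233, np.float64(-3.1)), (234, np.float64(-2.8)), (235, np.float64(-2.5)), (236, np.float64(-3.0)), (237, np.float64(-2.4)), (238, np.float64(-1.7)), (239, np.float64(-2.1)), (240, np.float64(-1.4)), (241, np.float64(-1.5)), (242, np.float64(-1.7)), (243, np.float64(-1.8)), (244, np.float64(-1.8)), (245, np.float64(-1.9)), (246, np.float64(-1.9)), (247, np.float64(-1.8)), (248, np.float64(-1.7)), (249, np.float64(-1.6)), (250, np.float64(-1.4)), (251, np.float64(-2.2)), (252, np.float64(-1.9)), (253, np.float64(-1.6)), (254, np.float64(-2.2)), (255, np.float64(-2.7)), (256, np.float64(-2.2)), (257, np.float64(-2.6)), (258, np.float64(-2.8))]
 red depth z min/5%/95% [0.0063 0.008  0.0247 0.0266]
side3 [(199, np.float64(-9.6)), (200, np.float64(-4.6)), (201, np.float64(-1.6)), (202, np.float64(-1.6)), (203, np.float64(-1.6)), (204, np.float64(-2.4)), (205, np.float64(-2.3)), (206, np.float64(-2.1)), (207, np.float64(-1.9)), (208, np.float64(-2.6)), (209, np.float64(-2.3)), (210, np.float64(-2.9)), (211, np.float64(-2.4)), (212, np.float64(-2.8))]
 red de
[... 244 characters left out ...]
64(-1.8)), (207, np.float64(-2.5)), (208, np.float64(-2.2)), (209, np.float64(-2.8)), (210, np.float64(-2.3)), (211, np.float64(-2.7))]
 red depth z min/5%/95% [0.0067 0.0083 0.0251 0.0277]
side6 [(189, np.float64(-3.9)), (190, np.float64(-3.4)), (191, np.float64(-2.9)), (192, np.float64(-2.2)), (193, np.float64(-2.5)), (194, np.float64(-1.7)), (195, np.float64(-1.8)), (196, np.float64(-1.9)), (197, np.float64(-2.0)), (198, np.float64(-1.0)), (199, np.float64(-1.0)), (200, np.float64(-1.0)), (201, np.float64(-1.0)), (202, np.float64(-1.8)), (203, np.float64(-1.7)), (204, np.float64(-1.5)), (205, np.float64(-1.3)), (206, np.float64(-2.0))]
 red depth z min/5%/95% [0.0043 0.0059 0.0246 0.027 ]
```

```bash
python3 -c "
from station import ctrl
print(ctrl.finish_job())"
```

```text
the job is handed in; nothing more can be done
None
```

I seated the plum jar in the larger blue holder, unscrewed the red cap, and handed the job in at about 14 s of arm time with the cap held level about 15 mm above the rim.

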